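# Switch off the worktop sockets for the washing-up

### The job

Before the worktop is washed down, make its power console safe: swing the clear splash hood up, flick the four small rocker switches off in one drag of a fingertip along the row, staying down on the console until the last one is off, and close the hood fully again. The wide switch at the sink end of the row feeds the water purifier and must stay on all the time; leave the cup, bowl and lemon where they are.

Things in the scene. Friction and masses are not known exactly. Their poses are not given: they have to be found in the camera images.
- console: white power console fixed to the worktop, 270 mm along its y, 120 mm deep in x, flat top 45 mm up. Origin: underside centre. x points away from the robot, y to the left, z up. On top, under a clear hood, a row of switches at x = -26 mm: four small black rockers (22 mm in x, 30 in y) centred at y = +105, +65, +25, -15 mm, 50 mm of bare top, then one wide rocker (44 x 30 mm, centre x -22, y -95)
- switch_1 (a joint): leftmost small rocker, rad: 0 = on, 0.45 = off. Hinged along console x, 8 mm from its left edge. On: its top slopes from the console's top at the left up to about 11 mm above it at the right edge. Off: flat, 1.5 mm proud. Past 0.225 it snaps over by itself (about 1.3 N). A fingertip 1 to 4 mm above the console's top presses it off when drawn left to right; from the right it jams on the raised edge
- switch_2 (a joint): second small rocker from the left (centre y = +65 mm), works as switch_1
- switch_3 (a joint): third small rocker from the left (centre y = +25 mm), works as switch_1
- switch_4 (a joint): fourth and last small rocker (centre y = -15 mm), works as switch_1
- switch_wide (a joint): the wide rocker at the right-hand (sink) end, as switch_1 but twice as wide: 0 = on, 0.45 = off; it must stay on
- row_start (a point): point on the console's top (45 mm above the worktop) in the middle of the row's width, at the left (low) edge of switch_1; its axes are the console's
- row_end (a point): point on the console's top in the middle of the row's width, below the raised right edge of switch_4, where 50 mm of bare top begin; axes as the console's
- wide_edge (a point): point on the console's top in line with the row, at the left (low) edge of the wide switch, 50 mm right of row_end; axes as the console's
- hood (a joint): clear plastic splash hood over the console's top, 118 mm from its rear hinge to its front edge, 272 mm wide, rad: 0 = shut, opens upward and away from the robot to a stop at 1.75 (just past upright). A friction hinge (0.06 N m) keeps it where it is left. Shut, its top is 65 mm above the worktop. May start up to 0.2 rad ajar
- hood_hinge (a point): middle of the hood's hinge axis, 47 mm above the worktop, at x = +57 mm in the console's frame; the axis runs along the console's y; its axes are the console's
- hood_handle (a point): middle of the hood's handle, a round steel bar 10 mm thick along the console's y, 54 mm straight between two posts, 29 mm finger gap under it. Hood shut, it lies 98 mm nearer the robot than the hinge axis and 52 mm above it; it circles the hinge with the hood and, being round, can turn between gripper pads. Fully open, it is behind the hood, 69 mm past the hinge axis and 87 mm above it
- steel_cup: plain steel tumbler, 76 mm across, 100 mm tall, loose behind the console; origin at the centre of its foot; to be left alone
- katori: small open steel bowl, 108 mm across, 39 mm tall, loose behind the console; origin at the centre of its foot; to be left alone
- lemon: lemon, about 66 x 53 x 52 mm, loose in front of the sink, right of the console; origin at its underside; to be left alone

How it is judged (in metres and radians):
On the way, in this order (a step that is already met when the one before it is completed fails the run):
1. the hood is swung up, at least 1 rad open (value of joint hood above 1 rad), for 0.2 s.
2. all four small switches are off with the hood still up (value of joint each of switch_1, switch_2, switch_3, switch_4 above 0.35 rad and value of joint hood above 1 rad), for 0.2 s.
3. the hood is shut again (value of joint hood below 0.05 rad), for 0.2 s.
At the end, for the whole second after the job is handed in: all four small switches off (each past 0.35 of 0.45 rad), the wide switch on (under 0.1 rad), the hood shut (within 0.05 rad) (value of joint each of switch_1, switch_2, switch_3, switch_4 above 0.35 rad and value of joint switch_wide below 0.1 rad and value of joint hood below 0.05 rad); the robot touches nothing.
It fails at once if the wide switch is pressed past half way (value of joint switch_wide above 0.22 rad).
It fails at once if the hand is lifted off the console (tool centre more than 60 mm above its top) while some small switches are off and others still on, so that it is not one drag (value of joint any of switch_1, switch_2, switch_3, switch_4 above 0.25 rad and value of joint any of switch_1, switch_2, switch_3, switch_4 below 0.2 rad and z of the grasp point in the frame of console above 0.105 m).
It fails at once if the cup, bowl or lemon is moved by more than 30 mm (distance of any of steel_cup, katori, lemon from where it was at the start of the episode above 0.03 m).
It also fails if it takes over 59 s, if anything falls off the work surface, if the arm or the gripper's body presses on something with over 40 N, if the wrist force passes 120 N, or if a joint passes its speed limit or range.

### The arm

A 6-joint arm with a two-finger parallel gripper is mounted at the origin on a cart in front of the work surface, level with it; the furniture and walls round the work are solid. World frame = base frame: x ahead of the robot, y to its left, z up, the work surface at z = 0. Lengths are in m, angles in degrees, forces in N, time in s.
With the tool pointing down it reaches from about 0.4 to 0.825 m from the base axis. Payload 7 kg.
Tool frame: the origin (TCP) lies between the finger pads, 19 mm behind the fingertips; this is the grasp point; z points along the fingers, y is the line along which they close (so a half turn about z gives the same grasp; the last joint's range is limited). The gripper opens to 88 mm and grips with 3 to 60 N. Pads are 19 mm wide; open, the fingers measure 130 mm over their backs; the gripper's body (78 mm by 193 mm) begins 47 mm behind the grasp point.
Start: joints at [-57.863, 20.546, 0.682, 0, -70.136, -16.507], TCP at [0.182, -0.65, 0.245] pointing down, gripper open.
Joint ranges: [-176.03, 176.03], [-82.01, 121.73], [-58.28, 71.71], [-173.87, 95.51], [-174.79, -0.11], [-173.66, 173.66]. Speed limits (degrees/s): [136.94, 136.94, 172.46, 180, 180, 180].

### API

Orientations are given as [roll, pitch, yaw] about the fixed x, y, z axes, in that order (R = Rz(yaw) Ry(pitch) Rx(roll)).
In Python, from plant import ctrl gives the robot as it stands.
- The arm moves only by the tool apply_moves, never from a script. Its argument "targets" is a list of rows, each an object with "travel": the shift along the tool's x, y, z in mm, a list of three; "roll": the turn about the tool's z in degrees; "jaw": the finger opening in mm, from 0 to 87.6. In form: [{"travel": [tx, ty, tz], "roll": roll, "jaw": jaw}, ...]. A call has 1 to 10 rows; each row shifts and turns the commanded pose from where the row before left it, along the tool's axes as they then stand; what a row does not reach is not made up. A row lasts 1/10 s, in which the tool goes at most 50 mm and 8.59 degrees, less where a joint would pass 70% of its speed; a pose out of reach is approached as far as the arm can. A call with a gripper value outside its range is refused whole. The fingers move at their own pace and stop on an object; the grip force is fixed at half the most. Time passes only in rows, so rows that do not move let the fingers close. It gives the time, the measured TCP pose, the force, the opening and the grip force at its end, in the units of the state.
- ctrl.get_obs(): the state, without advancing time (a new reading comes with each control period).
- ctrl.snapshot(name): name is "side" or "top"; returns the picture (420x560x3 uint8, red, green, blue); there is no depth.
- ctrl.calibration(name): a dict with "K" (3x3 intrinsics, pixels), "extrinsics" (4x4, takes a point from camera to world coordinates). Camera axes: x right, y down, z forward; pixel columns grow to the right and rows downward; lengths in m; the calibration is good to about 2 mm. A picture is of the moment at which its call begins. calibration takes no time and is no camera call.
- ctrl.close_job(): hands the job in; it is judged then, once.
The state is a dict: "clock": time; "joint_pos": joint angles; "qvel": joint speeds; "tau": joint torques, N m; "tool_pos": TCP position; "orientation": TCP orientation; "force": force on the tool from outside, world axes, zero at the start; "moment": the same for the moment, N m; "opening": finger opening in m; "gripper_force": force on a finger pad.
Only numpy, scipy, OpenCV 4.12 (cv2) and the standard library are available. Lean on these libraries where they do the work, as an engineer would, in place of code of your own. Each camera call takes 0.05 s, during which the arm holds its last target. There are 200 camera calls.

## Working session

There is one attempt and no reset: what is moved stays moved. The work goes in short steps, Python scripts to look and compute and a tool call to move; the robot and the scene stay as the last step left them, time stands still between calls to the robot, and variables do not carry over. Pictures are saved under pics/ and viewed, at most 10 in all, crops included, and the job is handed in when it is done.

Besides the shell and the picture viewer there is one more tool, called after "Emit:" by a JSON object that holds its "name" and its "arguments", one argument or row to a line. apply_moves: Moves the arm, as the interface text tells. Its arguments: {"type":"object","properties":{"targets":{"type":"array","items":{"type":"object","properties":{"travel":{"type":"array","items":{"type":"number"}},"roll":{"type":"number"},"jaw":{"type":"number"}}}}},"required":["targets"]}

```bash
mkdir -p pics
python3 - <<'E'
from plant import ctrl
import cv2
o=ctrl.get_obs();print(o)
for n in("side","top"):
    cv2.imwrite(f"pics/{n}0.png",cv2.resize(ctrl.snapshot(n)[:,:,::-1],(800,600),interpolation=cv2.INTER_CUBIC))
    c=ctrl.calibration(n);print(n,c["K"],c["extrinsics"])
E
```

```text
{'clock': 0.0, 'joint_pos': array([-5.78611609e+01,  2.05883058e+01,  6.33369456e-01, -2.04485848e-02,
       -7.01332479e+01, -1.65063478e+01]), 'qvel': array([-0.02310321,  0.00921012,  0.01854761, -0.03108714,  0.07425849,
       -0.01459888]), 'tau': array([-1.63360477e-03, -5.82714951e+01,  2.93061233e+01,  6.99728251e+00,
        6.99762837e-03, -2.05653159e-04]), 'tool_pos': array([ 0.18174277, -0.64960512,  0.24445386]), 'orientation': array([ 1.79909988e+02, -6.62662169e-03, -1.64374467e+02]), 'force': array([-0.13575123,  0.36612922, -0.40758245]), 'moment': array([ 0.01981772,  0.01413668, -0.0769454 ]), 'gripper_force': 0.0, 'opening': 0.08767514037139527}
side [[515.83868573   0.         290.17597004]
 [  0.         515.83868573 212.38016442]
 [  0.           0.           1.        ]] [[-0.99841858 -0.00124497  0.05620318  0.55761092]
 [-0.05273185  0.36727396 -0.92861682  1.24129591]
 [-0.01948587 -0.93011198 -0.36675879  0.53171595]
 [ 0.          0.          0.          1.        ]]
top [[473.58550579   0.         280.63402312]
 [  0.         473.58550579 211.82533651]
 [  0.           0.           1.        ]] [[-2.35597903e-02 -9.82077302e-01  1.87000293e-01  3.65851064e-01]
 [-9.99722155e-01  2.32824911e-02 -3.67934333e-03  8.80395065e-02]
 [-7.40433108e-04 -1.87035021e-01 -9.82352967e-01  1.27486987e+00]
 [ 0.00000000e+00  0.00000000e+00  0.00000000e+00  1.00000000e+00]]
```

View pics/top0.png

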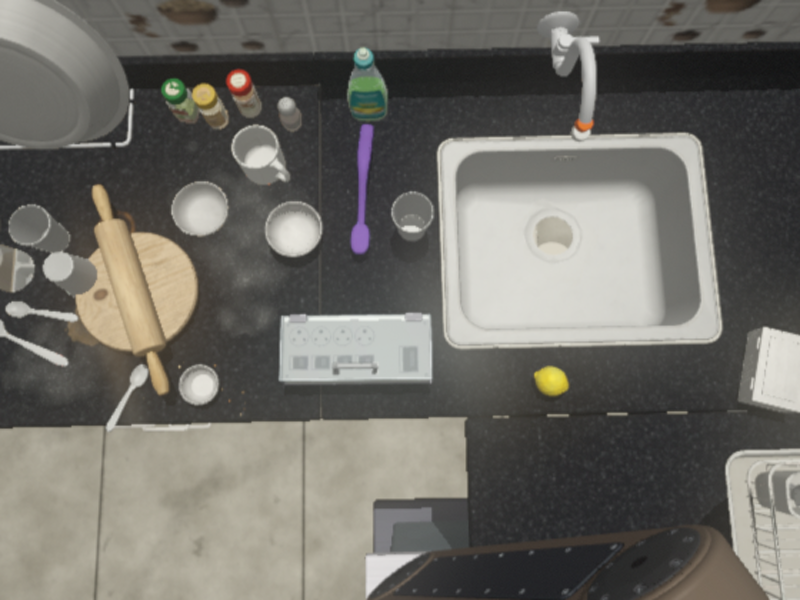

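View pics/side0.png

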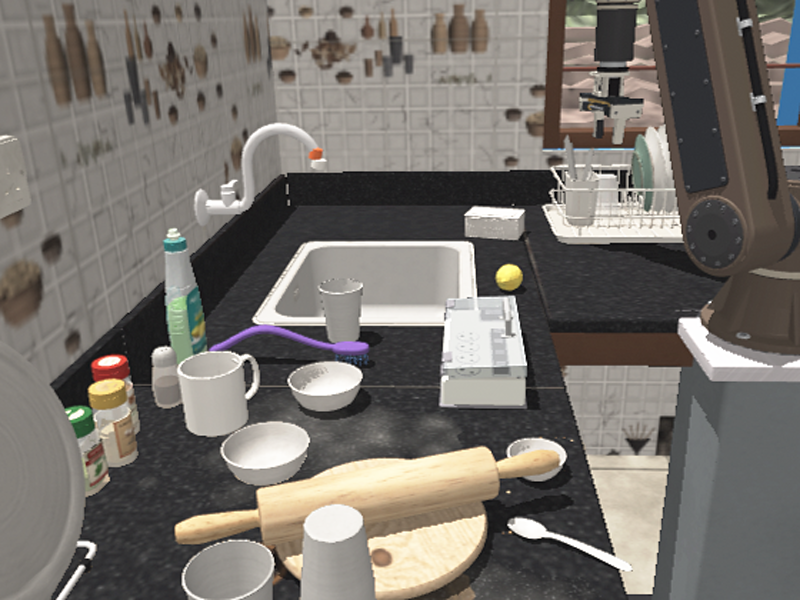

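The top view shows the console at px (280–432, 315–383) with its handle at about (355, 368). The cup is at (412, 217), the bowl at (294, 230) and the lemon at (551, 381). I'll enlarge both views.

Run:
```python
import cv2
t=cv2.imread("pics/top0.png");s=cv2.imread("pics/side0.png")
# top crop: x 270-445,y 300-395 ; side crop x 430-535,y285-415
a=cv2.resize(t[300:400,270:440],(800,470),interpolation=cv2.INTER_CUBIC);cv2.imwrite("pics/tc.png",a)
b=cv2.resize(s[285:415,420:550],(600,600),interpolation=cv2.INTER_CUBIC);cv2.imwrite("pics/sc.png",b)
```

```text
(no output)
```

View pics/tc.png

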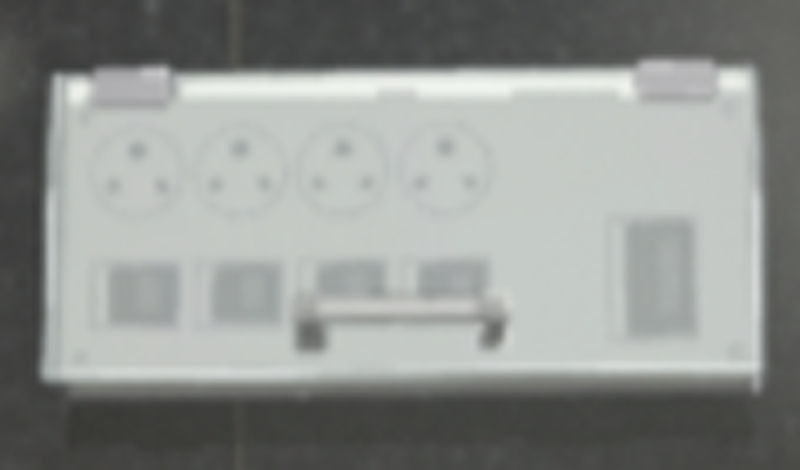

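View pics/sc.png

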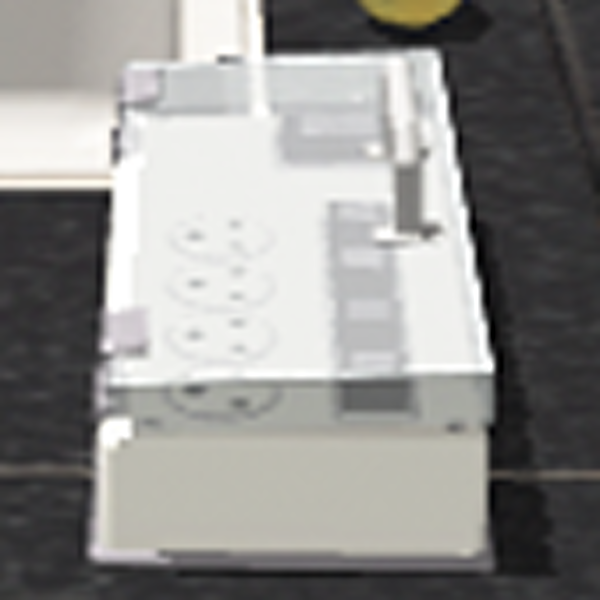

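```bash
cat > h.py <<'E'
import numpy as np
from plant import ctrl
C={n:ctrl.calibration(n) for n in("top","side")}
def proj(n,P):
    E=C[n]["extrinsics"];p=(np.asarray(P)-E[:3,3])@E[:3,:3]
    q=p@C[n]["K"].T;return q[...,:2]/q[...,2:]
def T(v,P):
    c,s=np.cos(v[2]),np.sin(v[2]);P=np.atleast_2d(P)
    return np.c_[v[0]+c*P[:,0]-s*P[:,1],v[1]+s*P[:,0]+c*P[:,1],P[:,2]]
def hood(a,x,y,z): # hood point rel hinge (shut), opened by a
    c,s=np.cos(a),np.sin(a);return [.057+c*x+s*z,y,.047-s*x+c*z]
E
python3 - <<'E'
from h import *
from scipy.optimize import least_squares
tc=lambda x,y:np.array([270+x*170/800,300+y*100/470])*.7
sc=lambda x,y:np.array([420+x*130/600,285+y*130/600])*.7
obs=[("top",tc(755,68),0,(.06,-.135,.045)),("top",tc(55,75),0,(.06,.135,.045)),
("top",tc(697,217),0,(0,-.11,.056)),("top",tc(697,338),0,(-.044,-.11,.056)),
("top",tc(180,262),0,(-.015,.09,.056)),("top",tc(180,328),0,(-.037,.09,.056)),
("side",sc(92,558),0,(.06,.135,0)),("side",sc(490,560),0,(-.06,.135,0)),
("top",tc(402,308),1,(-.098,0,.052)),("side",sc(493,375),1,(-.118,.136,.018)),("side",sc(493,428),1,(-.118,.136,0)),
("top",tc(42,380),1,(-.118,.136,.018)),("top",tc(762,377),1,(-.118,-.136,.018))]
def f(v):
    return np.concatenate([proj(n,T(v,hood(v[3],*P) if h else P))[0]-o for n,o,h,P in obs])
r=least_squares(f,[.58,.1,0,.05],loss="soft_l1")
print(r.x);print(f(r.x).reshape(-1,2).round(1))
v=r.x
print("handle",T(v,hood(v[3],-.098,0,.052)),"hinge",T(v,(.057,0,.047)),"row",T(v,[(-.026,.12,.045),(-.026,-.03,.045)]))
E
```

```text
[ 0.51739141  0.16531662 -0.01163802  0.01083312]
[[-0.   0.2]
 [ 1.6  0.4]
 [-0.4  0.3]
 [-0.1 -0.7]
 [-0.9  0.3]
 [-1.  -1. ]
 [ 0.9 -0.1]
 [-1.2  0.4]
 [-0.2  1.3]
 [-0.1 -0.2]
 [-0.3 -0.2]
 [ 0.7  0.4]
 [ 0.6 -0.4]]
handle [[0.47696321 0.16578715 0.10005857]] hinge [[0.57438755 0.16465327 0.047     ]] row [[0.4927897  0.28561108 0.045     ]
 [0.49104403 0.13562123 0.045     ]]
```

Emit:
{"name": "apply_moves", "arguments": {
  "targets": [
    {"travel": [0, 0, 0], "roll": -8.19, "jaw": 60},
    {"travel": [0, 0, 0], "roll": -8.19, "jaw": 60},
    {"travel": [0, 0, 0], "roll": -8.19, "jaw": 60},
    {"travel": [0, 0, 0], "roll": -8.19, "jaw": 60},
    {"travel": [0, 0, 0], "roll": -8.19, "jaw": 60},
    {"travel": [0, 0, 0], "roll": -8.19, "jaw": 60},
    {"travel": [0, 0, 0], "roll": -8.19, "jaw": 60},
    {"travel": [0, 0, 0], "roll": -8.19, "jaw": 60},
    {"travel": [0, 0, 0], "roll": -8.18, "jaw": 60},
    {"travel": [0, 0, 0], "roll": 0, "jaw": 60}
  ]
}}

```text
clock: 1.1
tool_pos: [0.1818, -0.6498, 0.2449]
orientation: [180.0, 0.0, -90.5]
force: [-0.3, -0.2, 0.4]
opening: 0.0601
gripper_force: 0.0
```

Emit:
{"name": "apply_moves", "arguments": {
  "targets": [
    {"travel": [-28, -30, 0], "roll": 0, "jaw": 60},
    {"travel": [-28, -30, 0], "roll": 0, "jaw": 60},
    {"travel": [-28, -30, 0], "roll": 0, "jaw": 60},
    {"travel": [-28, -30, 0], "roll": 0, "jaw": 60},
    {"travel": [-28, -30, 0], "roll": 0, "jaw": 60},
    {"travel": [-28, -30, 0], "roll": 0, "jaw": 60},
    {"travel": [-28, -30, 0], "roll": 0, "jaw": 60},
    {"travel": [-28, -30, 0], "roll": 0, "jaw": 60},
    {"travel": [-28, -30, 0], "roll": 0, "jaw": 60},
    {"travel": [-40, 0, 0], "roll": 0, "jaw": 60}
  ]
}}

```text
clock: 2.1
tool_pos: [0.458, -0.3604, 0.2443]
orientation: [180.0, -0.0, -90.9]
force: [-0.1, 0.7, 0.4]
opening: 0.0598
gripper_force: 0.0
```

Emit:
{"name": "apply_moves", "arguments": {
  "targets": [
    {"travel": [-48, 0, 0], "roll": 0, "jaw": 60},
    {"travel": [-48, 0, 0], "roll": 0, "jaw": 60},
    {"travel": [-48, 0, 0], "roll": 0, "jaw": 60},
    {"travel": [-48, 0, 0], "roll": 0, "jaw": 60},
    {"travel": [-48, 0, 0], "roll": 0, "jaw": 60},
    {"travel": [-48, 0, 0], "roll": 0, "jaw": 60},
    {"travel": [-48, 0, 0], "roll": 0, "jaw": 60},
    {"travel": [-48, 0, 0], "roll": 0, "jaw": 60},
    {"travel": [-48, 0, 0], "roll": 0, "jaw": 60},
    {"travel": [-30, 0, 0], "roll": 0, "jaw": 60}
  ]
}}

```text
clock: 3.1
tool_pos: [0.4603, 0.1035, 0.2456]
orientation: [-180.0, 0.0, -90.9]
force: [1.8, -1.5, -0.3]
opening: 0.0598
gripper_force: 0.0
```

Emit:
{"name": "apply_moves", "arguments": {
  "targets": [
    {"travel": [-31, -8, 0], "roll": 0, "jaw": 60},
    {"travel": [-31, -8, 0], "roll": 0, "jaw": 60},
    {"travel": [0, 0, 40], "roll": 0, "jaw": 60},
    {"travel": [0, 0, 40], "roll": 0, "jaw": 60},
    {"travel": [0, 0, 0], "roll": 0, "jaw": 60},
    {"travel": [0, 0, 0], "roll": 0, "jaw": 60}
  ]
}}

```text
clock: 3.7
tool_pos: [0.4775, 0.1623, 0.1658]
orientation: [180.0, -0.1, -90.8]
force: [0.2, -0.2, 1.0]
opening: 0.0599
gripper_force: 0.0
```

Run:
```python
from h import *
import cv2
s=ctrl.snapshot("side")[:,:,::-1];t=ctrl.snapshot("top")[:,:,::-1]
cv2.imwrite("pics/c1.png",np.hstack([cv2.resize(s[150:300,280:400],(400,500),interpolation=2),cv2.resize(t[200:300,180:310-50],(400,500),interpolation=2)]))
print(ctrl.get_obs()["tool_pos"],ctrl.get_obs()["orientation"])
```

```text
[0.47856027 0.16307045 0.16748366] [-1.79854357e+02  7.39514975e-02 -9.07386448e+01]
```

View pics/c1.png

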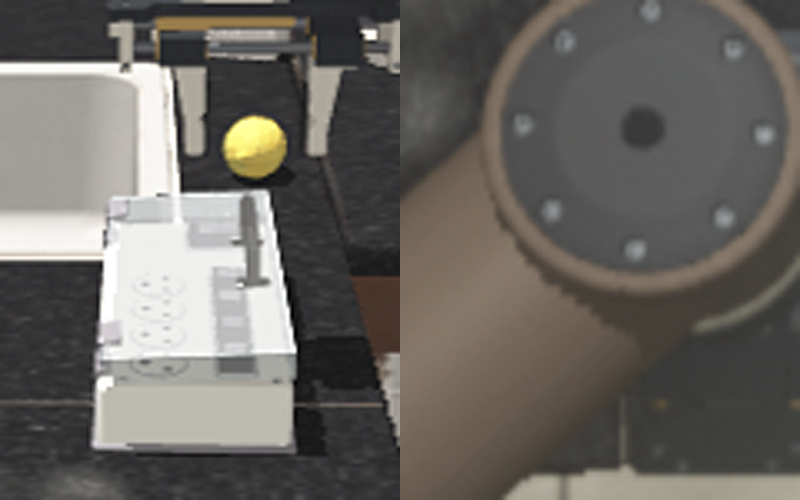

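In the side crop the fingers (px 193 and 318) straddle the handle bar (px 250), so I'll descend and grip.

Emit:
{"name": "apply_moves", "arguments": {
  "targets": [
    {"travel": [-2, 0, 20], "roll": 0, "jaw": 60},
    {"travel": [0, 0, 20], "roll": 0, "jaw": 60},
    {"travel": [0, 0, 20], "roll": 0, "jaw": 60},
    {"travel": [0, 0, 0], "roll": 0, "jaw": 60},
    {"travel": [0, 0, 0], "roll": 0, "jaw": 5},
    {"travel": [0, 0, 0], "roll": 0, "jaw": 5},
    {"travel": [0, 0, 0], "roll": 0, "jaw": 5},
    {"travel": [0, 0, 0], "roll": 0, "jaw": 5},
    {"travel": [0, 0, 0], "roll": 0, "jaw": 5},
    {"travel": [0, 0, 0], "roll": 0, "jaw": 5}
  ]
}}

```text
clock: 4.8
tool_pos: [0.4775, 0.1646, 0.1056]
orientation: [-180.0, 0.0, -90.7]
force: [0.7, -0.3, -0.4]
opening: 0.0176
gripper_force: 0.0
```

Emit:
{"name": "apply_moves", "arguments": {
  "targets": [
    {"travel": [0, 0, 0], "roll": 0, "jaw": 5},
    {"travel": [0, 0, 0], "roll": 0, "jaw": 5},
    {"travel": [0, 0, 0], "roll": 0, "jaw": 5}
  ]
}}

```text
clock: 5.1
tool_pos: [0.4798, 0.1648, 0.1056]
orientation: [-179.8, 0.0, -90.6]
force: [13.7, -5.1, -8.4]
opening: 0.0089
gripper_force: 30.0
```

Emit:
{"name": "apply_moves", "arguments": {
  "targets": [
    {"travel": [0, -8.8, -14.1], "roll": 0, "jaw": 5},
    {"travel": [0, -10.9, -12.6], "roll": 0, "jaw": 5},
    {"travel": [0, -12.6, -10.8], "roll": 0, "jaw": 5},
    {"travel": [0, -14.2, -8.8], "roll": 0, "jaw": 5},
    {"travel": [0, 0, 0], "roll": 0, "jaw": 5}
  ]
}}

```text
clock: 5.6
tool_pos: [0.5254, 0.1641, 0.1502]
orientation: [180.0, -0.0, -90.7]
force: [6.9, 2.0, -14.6]
opening: 0.0085
gripper_force: 30.0
```

Emit:
{"name": "apply_moves", "arguments": {
  "targets": [
    {"travel": [0, -15.2, -6.6], "roll": 0, "jaw": 5},
    {"travel": [0, -16.1, -4.2], "roll": 0, "jaw": 5},
    {"travel": [0, -16.5, -1.8], "roll": 0, "jaw": 5},
    {"travel": [0, -16.7, 0.7], "roll": 0, "jaw": 5},
    {"travel": [0, -16.3, 3.1], "roll": 0, "jaw": 5},
    {"travel": [0, 0, 0], "roll": 0, "jaw": 5},
    {"travel": [0, 0, 0], "roll": 0, "jaw": 5}
  ]
}}

```text
clock: 6.3
tool_pos: [0.6049, 0.1631, 0.1604]
orientation: [-180.0, -0.0, -90.7]
force: [0.1, 0.2, 1.9]
opening: 0.0086
gripper_force: 30.0
```

Run:
```python
from h import *
import cv2
s=ctrl.snapshot("side")[:,:,::-1]
cv2.imwrite("pics/c2.png",cv2.resize(s[120:300,240:420],(600,600),interpolation=2))
```

```text
(no output)
```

View pics/c2.png

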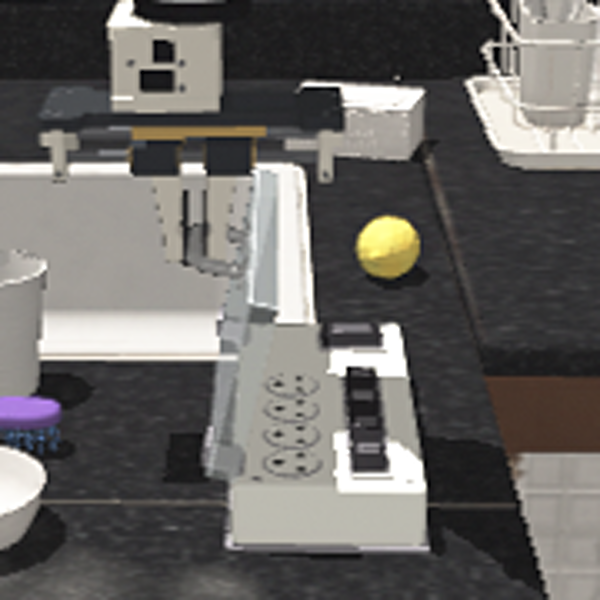

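The hood stands at about 1.35 rad. I'll release the bar, lift clear, back off and turn.

Emit:
{"name": "apply_moves", "arguments": {
  "targets": [
    {"travel": [0, 0, 0], "roll": 0, "jaw": 20},
    {"travel": [0, 0, 0], "roll": 0, "jaw": 20},
    {"travel": [0, 0, 0], "roll": 0, "jaw": 20},
    {"travel": [0, 0, -20], "roll": 0, "jaw": 20},
    {"travel": [0, 0, -30], "roll": 0, "jaw": 20},
    {"travel": [0, 0, -30], "roll": 0, "jaw": 20},
    {"travel": [0, 37, 0], "roll": 0, "jaw": 0},
    {"travel": [0, 37, 0], "roll": 0, "jaw": 0},
    {"travel": [0, 37, 0], "roll": 0, "jaw": 0},
    {"travel": [0, 0, 0], "roll": -8.5, "jaw": 0}
  ]
}}

```text
clock: 7.35
tool_pos: [0.4899, 0.1638, 0.241]
orientation: [180.0, 0.1, -82.1]
force: [1.4, 0.3, 0.4]
opening: 0.0005
gripper_force: 0.0
```

Emit:
{"name": "apply_moves", "arguments": {
  "targets": [
    {"travel": [0, 0, 0], "roll": -8.5, "jaw": 0},
    {"travel": [0, 0, 0], "roll": -8.5, "jaw": 0},
    {"travel": [0, 0, 0], "roll": -8.5, "jaw": 0},
    {"travel": [0, 0, 0], "roll": -8.5, "jaw": 0},
    {"travel": [0, 0, 0], "roll": -8.5, "jaw": 0},
    {"travel": [0, 0, 0], "roll": -8.5, "jaw": 0},
    {"travel": [0, 0, 0], "roll": -8.5, "jaw": 0},
    {"travel": [0, 0, 0], "roll": -8.5, "jaw": 0},
    {"travel": [0, 0, 0], "roll": -8.5, "jaw": 0},
    {"travel": [0, 0, 0], "roll": -5, "jaw": 0}
  ]
}}

```text
clock: 8.35
tool_pos: [0.4933, 0.1643, 0.2404]
orientation: [-180.0, 0.0, -0.3]
force: [0.5, -0.6, -0.3]
opening: 0.0004
gripper_force: 0.0
```

Emit:
{"name": "apply_moves", "arguments": {
  "targets": [
    {"travel": [0, 0, 0], "roll": 0, "jaw": 0}
  ]
}}

```text
clock: 8.45
tool_pos: [0.4934, 0.1643, 0.2405]
orientation: [-180.0, 0.0, -0.6]
force: [0.4, 0.1, -0.9]
opening: 0.0006
gripper_force: 0.0
```

Emit:
{"name": "apply_moves", "arguments": {
  "targets": [
    {"travel": [-2, -46, 0], "roll": 0, "jaw": 0},
    {"travel": [0, -46, 0], "roll": 0, "jaw": 0},
    {"travel": [0, -46, 0], "roll": 0, "jaw": 0},
    {"travel": [0, 0, 40], "roll": 0, "jaw": 0},
    {"travel": [0, 0, 40], "roll": 0, "jaw": 0},
    {"travel": [0, 0, 40], "roll": 0, "jaw": 0},
    {"travel": [0, 0, 30], "roll": 0, "jaw": 0},
    {"travel": [0, 0, 10], "roll": 0, "jaw": 0},
    {"travel": [0, 0, 0], "roll": 0, "jaw": 0},
    {"travel": [0, 0, 0], "roll": 0, "jaw": 0}
  ]
}}

```text
clock: 9.45
tool_pos: [0.4941, 0.3031, 0.0819]
orientation: [-179.9, -0.1, -0.7]
force: [0.2, 0.3, -0.2]
opening: 0.0005
gripper_force: 0.0
```

Run:
```python
from h import *
import cv2
s=ctrl.snapshot("side")[:,:,::-1]
cv2.imwrite("pics/c3.png",cv2.resize(s[170:300,270:400],(600,600),interpolation=2))
o=ctrl.get_obs();print(o["tool_pos"],o["force"])
```

```text
[0.49422201 0.30329911 0.08228471] [0.20174881 0.64055112 1.12070709]
```

View pics/c3.png

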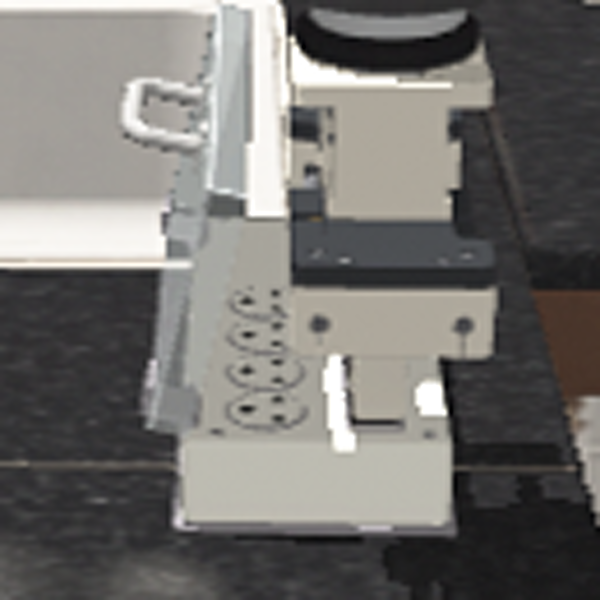

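The closed fingertip (px ~375, 420) sits above the console's left edge, in line with the row. Next I'll lower it to touch the top.

Emit:
{"name": "apply_moves", "arguments": {
  "targets": [
    {"travel": [0, 0, 7], "roll": 0, "jaw": 0},
    {"travel": [0, 0, 7], "roll": 0, "jaw": 0},
    {"travel": [0, 0, 2], "roll": 0, "jaw": 0},
    {"travel": [0, 0, 1], "roll": 0, "jaw": 0},
    {"travel": [0, 0, 0], "roll": 0, "jaw": 0}
  ]
}}

```text
clock: 10.0
tool_pos: [0.4931, 0.3022, 0.0641]
orientation: [180.0, 0.0, -0.7]
force: [-3.8, -1.4, 7.6]
opening: 0.0003
gripper_force: 3.8
```

Emit:
{"name": "apply_moves", "arguments": {
  "targets": [
    {"travel": [0, 0, 1], "roll": 0, "jaw": 0},
    {"travel": [0, 0, 0], "roll": 0, "jaw": 0}
  ]
}}

```text
clock: 10.2
tool_pos: [0.4931, 0.3022, 0.064]
orientation: [180.0, -0.0, -0.6]
force: [-7.4, -2.7, 15.6]
opening: 0.0002
gripper_force: 8.0
```

Emit:
{"name": "apply_moves", "arguments": {
  "targets": [
    {"travel": [0, 0, 1], "roll": 0, "jaw": 0},
    {"travel": [0, 0, 0], "roll": 0, "jaw": 0}
  ]
}}

```text
clock: 10.4
tool_pos: [0.4931, 0.3022, 0.0639]
orientation: [180.0, -0.0, -0.6]
force: [-9.6, -3.4, 24.9]
opening: 0.0007
gripper_force: 12.2
```

Emit:
{"name": "apply_moves", "arguments": {
  "targets": [
    {"travel": [0, 0, -5.5], "roll": 0, "jaw": 0},
    {"travel": [0, 0, 0], "roll": 0, "jaw": 0}
  ]
}}

```text
clock: 10.6
tool_pos: [0.4937, 0.3028, 0.0678]
orientation: [-179.9, -0.1, -0.7]
force: [0.2, -0.3, 0.9]
opening: 0.0005
gripper_force: 0.0
```

Emit:
{"name": "apply_moves", "arguments": {
  "targets": [
    {"travel": [0, 0, 1.2], "roll": 0, "jaw": 0},
    {"travel": [0, 8, 0], "roll": 0, "jaw": 0},
    {"travel": [0, 10, 0], "roll": 0, "jaw": 0},
    {"travel": [0, 10, 0], "roll": 0, "jaw": 0},
    {"travel": [0, 10, 0], "roll": 0, "jaw": 0},
    {"travel": [0, 0, 0], "roll": 0, "jaw": 0}
  ]
}}

```text
clock: 11.2
tool_pos: [0.4926, 0.2625, 0.0657]
orientation: [180.0, 0.0, -0.7]
force: [-0.0, -0.6, 0.9]
opening: 0.0003
gripper_force: 0.4
```

Emit:
{"name": "apply_moves", "arguments": {
  "targets": [
    {"travel": [0, 12, -0.5], "roll": 0, "jaw": 0},
    {"travel": [0, 12, 0], "roll": 0, "jaw": 0},
    {"travel": [0, 12, 0], "roll": 0, "jaw": 0},
    {"travel": [0, 12, 0], "roll": 0, "jaw": 0},
    {"travel": [0, 12, 0], "roll": 0, "jaw": 0},
    {"travel": [0, 12, 0], "roll": 0, "jaw": 0},
    {"travel": [0, 12, 0], "roll": 0, "jaw": 0},
    {"travel": [0, 12, 0], "roll": 0, "jaw": 0},
    {"travel": [0, 12, 0], "roll": 0, "jaw": 0},
    {"travel": [0, 0, 0], "roll": 0, "jaw": 0}
  ]
}}

```text
clock: 12.2
tool_pos: [0.4911, 0.1546, 0.0661]
orientation: [180.0, 0.0, -0.7]
force: [-0.4, -0.4, -0.3]
opening: 0.0004
gripper_force: 0.0
```

Emit:
{"name": "apply_moves", "arguments": {
  "targets": [
    {"travel": [0, 5, 0], "roll": 0, "jaw": 0},
    {"travel": [0, 5, 0], "roll": 0, "jaw": 0},
    {"travel": [0, 0, 0], "roll": 0, "jaw": 0}
  ]
}}

```text
clock: 12.5
tool_pos: [0.4913, 0.1459, 0.0662]
orientation: [180.0, 0.0, -0.7]
force: [0.4, -0.1, 0.3]
opening: 0.0001
gripper_force: 0.0
```

Run:
```python
from h import *
import cv2
s=ctrl.snapshot("side")[:,:,::-1]
cv2.imwrite("pics/c4.png",cv2.resize(s[170:300,270:400],(600,600),interpolation=2))
o=ctrl.get_obs();print(o["tool_pos"],o["force"])
```

```text
[0.4914299  0.14624078 0.06621361] [0.61972158 0.23163803 0.17698779]
```

View pics/c4.png

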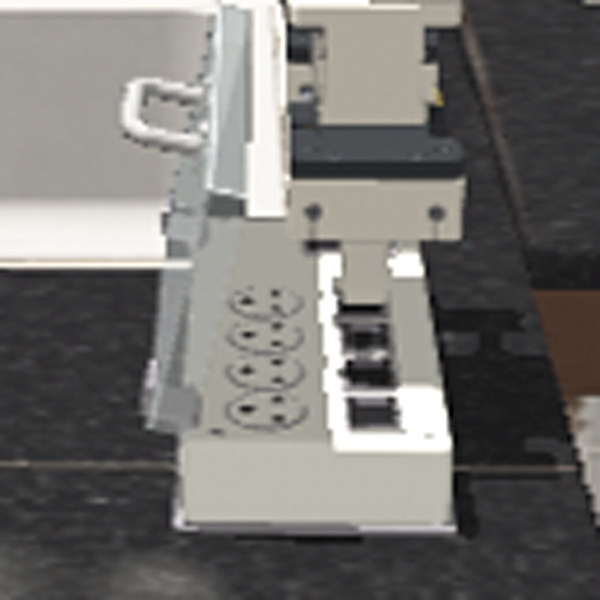

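Switches 1–3 look flat, and the tip is at the end of switch 4. I'll go 15 mm further over bare top to be sure.

Emit:
{"name": "apply_moves", "arguments": {
  "targets": [
    {"travel": [0, 8, 0], "roll": 0, "jaw": 0},
    {"travel": [0, 7, 0], "roll": 0, "jaw": 0},
    {"travel": [0, 0, 0], "roll": 0, "jaw": 0},
    {"travel": [0, 0, 0], "roll": 0, "jaw": 0}
  ]
}}

```text
clock: 12.95
tool_pos: [0.4914, 0.1312, 0.0663]
orientation: [-180.0, -0.0, -0.7]
force: [-0.0, -0.7, -0.2]
opening: 0.0003
gripper_force: 0.0
```

Run:
```python
from h import *
import cv2
s=ctrl.snapshot("side")[:,:,::-1]
cv2.imwrite("pics/c5.png",cv2.resize(s[200:280,310:390],(800,600),interpolation=2))
o=ctrl.get_obs();print(o["tool_pos"],o["force"])
```

```text
[0.4913906  0.13134755 0.06632335] [ 0.18482715  0.42524719 -0.64539886]
```

View pics/c5.png

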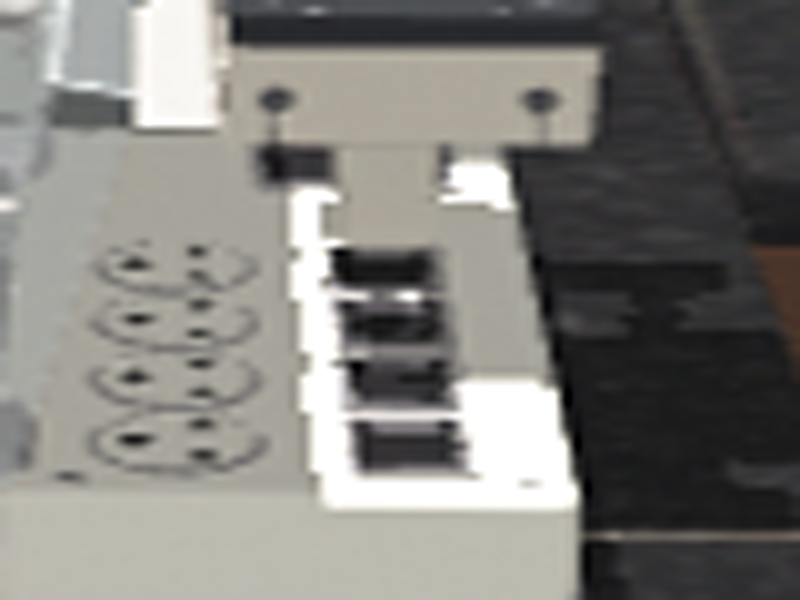

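All four rockers lie flat (px 385, 265–445) and the hood is still up. I'll lift, turn back and regrip the handle.

Emit:
{"name": "apply_moves", "arguments": {
  "targets": [
    {"travel": [0, 0, -14], "roll": 0, "jaw": 0},
    {"travel": [0, 0, -40], "roll": 0, "jaw": 0},
    {"travel": [0, 0, -40], "roll": 0, "jaw": 0},
    {"travel": [0, 0, -40], "roll": 0, "jaw": 0},
    {"travel": [0, 0, -40], "roll": 0, "jaw": 0},
    {"travel": [0, 0, 0], "roll": 8.5, "jaw": 20},
    {"travel": [0, 0, 0], "roll": 8.5, "jaw": 20},
    {"travel": [0, 0, 0], "roll": 8.5, "jaw": 20},
    {"travel": [0, 0, 0], "roll": 8.5, "jaw": 20},
    {"travel": [0, 0, 0], "roll": 8.5, "jaw": 20}
  ]
}}

```text
clock: 14.0
tool_pos: [0.4912, 0.1315, 0.2403]
orientation: [-180.0, 0.0, -43.5]
force: [-0.0, 0.2, 0.7]
opening: 0.0197
gripper_force: 0.0
```

Emit:
{"name": "apply_moves", "arguments": {
  "targets": [
    {"travel": [0, 0, 0], "roll": 8.5, "jaw": 20},
    {"travel": [0, 0, 0], "roll": 8.5, "jaw": 20},
    {"travel": [0, 0, 0], "roll": 8.5, "jaw": 20},
    {"travel": [0, 0, 0], "roll": 8.5, "jaw": 20},
    {"travel": [0, 0, 0], "roll": 8.5, "jaw": 20},
    {"travel": [0, 0, 0], "roll": 5, "jaw": 20},
    {"travel": [-11, -38, 0], "roll": 0, "jaw": 20},
    {"travel": [-11, -38, 0], "roll": 0, "jaw": 20},
    {"travel": [-10, -37, 0], "roll": 0, "jaw": 20},
    {"travel": [0, 0, 0], "roll": 0, "jaw": 20}
  ]
}}

```text
clock: 15.0
tool_pos: [0.6079, 0.1631, 0.2384]
orientation: [179.9, -0.1, -90.7]
force: [-0.8, 0.3, -1.4]
opening: 0.0201
gripper_force: 0.0
```

Emit:
{"name": "apply_moves", "arguments": {
  "targets": [
    {"travel": [0, 0, 0], "roll": 0, "jaw": 20}
  ]
}}

```text
clock: 15.1
tool_pos: [0.6049, 0.1622, 0.239]
orientation: [179.9, -0.1, -90.7]
force: [-0.6, 0.2, 0.6]
opening: 0.0199
gripper_force: 0.0
```

Now down 79 mm and close.

Emit:
{"name": "apply_moves", "arguments": {
  "targets": [
    {"travel": [0, 0, 30], "roll": 0, "jaw": 20},
    {"travel": [0, 0, 20], "roll": 0, "jaw": 20},
    {"travel": [0, 0, 15], "roll": 0, "jaw": 20},
    {"travel": [0, 0, 14], "roll": 0, "jaw": 20},
    {"travel": [0, 0, 0], "roll": 0, "jaw": 5},
    {"travel": [0, 0, 0], "roll": 0, "jaw": 5},
    {"travel": [0, 0, 0], "roll": 0, "jaw": 5},
    {"travel": [0, 0, 0], "roll": 0, "jaw": 5},
    {"travel": [0, 0, 0], "roll": 0, "jaw": 5}
  ]
}}

```text
clock: 16.0
tool_pos: [0.6046, 0.1621, 0.1617]
orientation: [-180.0, 0.0, -90.7]
force: [-0.8, -0.6, -1.8]
opening: 0.0094
gripper_force: 30.0
```

Emit:
{"name": "apply_moves", "arguments": {
  "targets": [
    {"travel": [0, 16.3, -3.1], "roll": 0, "jaw": 5},
    {"travel": [0, 16.7, -0.7], "roll": 0, "jaw": 5},
    {"travel": [0, 16.5, 1.8], "roll": 0, "jaw": 5},
    {"travel": [0, 16.1, 4.2], "roll": 0, "jaw": 5},
    {"travel": [0, 15.2, 6.6], "roll": 0, "jaw": 5},
    {"travel": [0, 0, 0], "roll": 0, "jaw": 5}
  ]
}}

```text
clock: 16.6
tool_pos: [0.5234, 0.1635, 0.1535]
orientation: [-179.9, 0.1, -90.6]
force: [-1.6, 1.0, 3.4]
opening: 0.0086
gripper_force: 30.0
```

Emit:
{"name": "apply_moves", "arguments": {
  "targets": [
    {"travel": [0, 14.2, 8.8], "roll": 0, "jaw": 5},
    {"travel": [0, 12.6, 10.8], "roll": 0, "jaw": 5},
    {"travel": [0, 10.9, 12.6], "roll": 0, "jaw": 5},
    {"travel": [0, 8.8, 14.1], "roll": 0, "jaw": 5},
    {"travel": [0, 0, 0], "roll": 0, "jaw": 5},
    {"travel": [0, 0, 0], "roll": 0, "jaw": 5}
  ]
}}

```text
clock: 17.2
tool_pos: [0.478, 0.1641, 0.1067]
orientation: [-180.0, 0.0, -90.6]
force: [-2.2, 1.9, 1.3]
opening: 0.0089
gripper_force: 30.0
```

Emit:
{"name": "apply_moves", "arguments": {
  "targets": [
    {"travel": [0, 0.5, 2], "roll": 0, "jaw": 5},
    {"travel": [0, 0, 0], "roll": 0, "jaw": 5}
  ]
}}

```text
clock: 17.4
tool_pos: [0.4776, 0.1642, 0.1055]
orientation: [-179.9, 0.0, -90.7]
force: [-5.8, 2.6, 11.8]
opening: 0.0088
gripper_force: 30.0
```

Emit:
{"name": "apply_moves", "arguments": {
  "targets": [
    {"travel": [0, 0.5, 2], "roll": 0, "jaw": 5},
    {"travel": [0, 0, 0], "roll": 0, "jaw": 5}
  ]
}}

```text
clock: 17.6
tool_pos: [0.4776, 0.1642, 0.1051]
orientation: [-179.9, 0.1, -90.6]
force: [-11.1, -0.4, 27.4]
opening: 0.0092
gripper_force: 30.0
```

The hood is hard against its stop. I'll relax the press, open and lift straight off.

Emit:
{"name": "apply_moves", "arguments": {
  "targets": [
    {"travel": [0, -0.5, -2], "roll": 0, "jaw": 5},
    {"travel": [0, 0, 0], "roll": 0, "jaw": 40},
    {"travel": [0, 0, 0], "roll": 0, "jaw": 60},
    {"travel": [0, 0, 0], "roll": 0, "jaw": 60},
    {"travel": [0, 0, 0], "roll": 0, "jaw": 60},
    {"travel": [0, 0, -20], "roll": 0, "jaw": 60},
    {"travel": [0, 0, -40], "roll": 0, "jaw": 60},
    {"travel": [0, 0, -40], "roll": 0, "jaw": 60},
    {"travel": [0, 0, -40], "roll": 0, "jaw": 60},
    {"travel": [0, 0, 0], "roll": 0, "jaw": 60}
  ]
}}

```text
clock: 18.6
tool_pos: [0.4795, 0.1649, 0.2498]
orientation: [-179.5, 0.3, -90.6]
force: [-0.2, 0.7, -0.9]
opening: 0.0597
gripper_force: 0.0
```

Run:
```python
from h import *
import cv2
s=ctrl.snapshot("side")[:,:,::-1]
cv2.imwrite("pics/c6.png",cv2.resize(s[190:300,290:400],(600,600),interpolation=2))
v=[.5174,.1653,-.0116]
for a in(0,.05,.1):
  p=proj("side",T(v,[hood(a,-.118,.136,.018),hood(a,-.118,.136,0)]));print(a,((p-[290,190])*600/110).round())
```

```text
0 [[430. 364.]
 [428. 408.]]
0.05 [[427. 350.]
 [428. 393.]]
0.1 [[424. 335.]
 [427. 379.]]
```

View pics/c6.png

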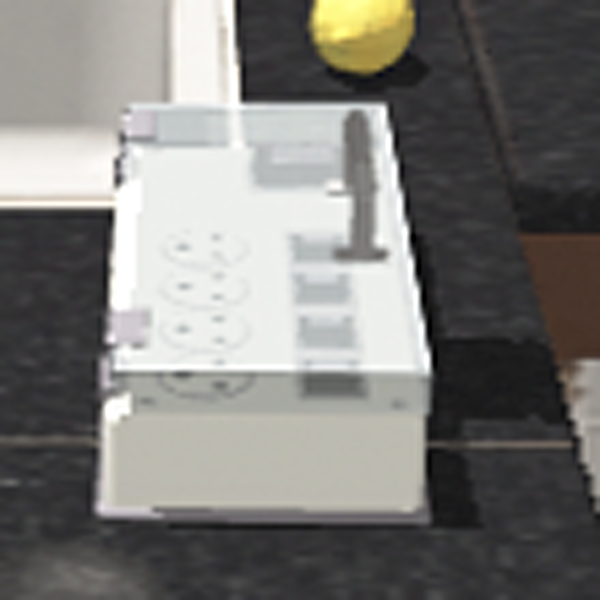

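The hood's front corner is at px (430, 368–411), where the model puts it at 0 rad (430, 364–408). The hood is shut, the four small rockers are flat and the wide one is still raised. I'm handing in.

```bash
python3 -c "
from plant import ctrl
print(ctrl.close_job())"
```

```text
the job is handed in; nothing more can be done
None
```

I've handed the job in at about 18.7 s of the 59 s. The hood was raised, the four small switches were flicked off in one drag, and the hood was closed again. In the last picture the hood looks fully shut, the small switches off and the wide switch still on; I never went near the cup, bowl or lemon, and no verdict came back.

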